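Set the blow-off air throttle to three quarters

ROBOT

A 6-joint arm with a two-finger parallel gripper is mounted at the origin on a cart in front of the work surface, level with it; the furniture and walls round the work are solid. World frame = base frame: x ahead of the robot, y to its left, z up, the work surface at z = 0. Lengths are in m, angles in rad, forces in N, time in s.
With the tool pointing down it reaches from about 0.3 to 0.775 m from the base axis. Payload 14.6 kg.
Tool frame: the origin (TCP) lies midway between the tips of the shut fingers; the grasp point (between the pads) lies 19 mm behind it (ctrl.pinch_z is the distance from the TCP to the grasp point, in m); z points along the fingers, y is the line along which they close (so a half turn about z gives the same grasp; the last joint's range is limited). The gripper opens to 94 mm and grips with 3 to 60 N. Pads are 16 mm wide; open, the fingers measure 119 mm over their backs; the gripper's body (75 mm by 177 mm) begins 78 mm behind the grasp point.
Start: joints at [-1.253, 0.3, 1.521, -0, 1.321, -0.067], TCP at [0.206, -0.51, 0.205] pointing down, gripper open.
Joint ranges: [-3.03, 3.03], [-0.79, 2.21], [0.23, 2.52], [-1.04, 4.18], [0, 3.07], [-2.55, 2.55]. Speed limits (rad/s): [2.22, 2.22, 2.57, 3.14, 3.14, 3.14].

INTERFACE

Orientations are given as [roll, pitch, yaw] about the fixed x, y, z axes, in that order (R = Rz(yaw) Ry(pitch) Rx(roll)).
In Python, from station import ctrl gives the robot as it stands.
- The arm moves only by the tool jog_arm, never from a script. Its argument "motion" is a list of rows, each a list of 7 numbers: the shift along the tool's x, y, z in m, then the turn, a rotation vector about the tool's x, y, z in rad, then the opening, from -1 (shut) to 1 (fully open). In form: [[tx, ty, tz, rx, ry, rz, gripper], ...]. A call has 1 to 5 rows; each row shifts and turns the commanded pose from where the row before left it, along the tool's axes as they then stand; what a row does not reach is not made up. A row lasts 1/10 s, in which the tool goes at most 50 mm and 8.59 degrees, less where a joint would pass 70% of its speed; a pose out of reach is approached as far as the arm can. A call is refused whole if a number of a shift passes 0.05 or a number of a turn 0.15, either way. A call with a gripper value outside its range is refused whole. The fingers move at their own pace and stop on an object; "squeeze" is the grip in N (left out, the last holds). Time passes only in rows, so rows that do not move let the fingers close. It gives the time, the measured TCP pose, the force, the opening and the grip force at its end, in the units of the state.
- ctrl.get_obs(): the state, without advancing time (a new reading comes with each control period).
- ctrl.camera(name): name is "scene" or "top" or "wrist"; returns the picture (384x512x3 uint8, red, green, blue); there is no depth.
- ctrl.camera_model(name): a dict with "intrinsics" (3x3 intrinsics, pixels), "k1" (the pictures are not rectified: a ray, as slopes to the right and down, at radius r is drawn at 1 + k1 r^2 times it, then the intrinsics apply), "rvec" (rotation vector, rad) and "tvec" (3), from world to camera coordinates, as OpenCV has them. Camera axes: x right, y down, z forward; pixel columns grow to the right and rows downward; lengths in m; the calibration is good to about 2 mm. A picture is of the moment at which its call begins: read the wrist's pose just before it. camera_model takes no time and is no camera call; for the wrist camera it gives the pose at the moment of the call.
- ctrl.hand_in(): hands the job in; it is judged then, once.
The state is a dict: "time_s": time; "qpos": joint angles; "joint_vel": joint speeds; "tau": joint torques, N m; "ee_pos": TCP position; "eef_rot": TCP orientation; "force": force on the tool from outside, world axes, zero at the start; "moment": the same for the moment, N m; "grip_width": finger opening in m; "grip_force": force on a finger pad.
Only numpy, scipy, OpenCV 4.12 (cv2) and the standard library are available. Lean on these libraries where they do the work, as an engineer would, in place of code of your own. Each camera call takes 0.05 s, during which the arm holds its last target. There are 200 camera calls.

TASK

Before the trimmed clips are blown clean, set the blow-off air throttle to three quarters open: move its lever, the one that ends in a round ball, to the fourth of the five raised ribs, counted from the robot's side, and leave it standing there. The other control box, whose lever ends in a cross-bar, is already set: do not move its lever.

Things in the scene. Friction and masses are not known exactly. Their poses are not given: they have to be found in the camera images.
- air_box: Air throttle: grey box, 150 x 84 mm (its x by y). Origin: centre of its underside, z up; x points away from the robot (within 20 degrees), along the lever's swing. Hinge axis parallel to its y, 60 mm above the origin; around it two round cheeks, radius 55 mm, 50 mm wide together, lever between them. Five black ribs, 25 degrees apart, from the robot's side: shut, 1/4, 1/2 (upright), 3/4, full.
- air_lever (a joint): Angle of the air lever, rad: 0 = shut, leaning 50 degrees from upright towards the robot (-x of the box); grows as it swings away from the robot; 0.436 a rib; 0.873 = upright; 1.309 = three quarters, leaning 25 degrees away from the robot; 1.745 = full, hard stop. It takes about 2 N at the ball to move it and it stays where it is left.
- air_grip (a point): Centre of the red ball, 32 mm in diameter, at the end of the air lever, 110 mm from the hinge axis; moves with the lever. Below it the lever is a steel rod of 8 mm diameter, with a 13 mm collar 14 to 24 mm from the ball's centre.
- feeder_grip (a point): Middle of the red cross-bar, 60 mm long, 16 mm in diameter, parallel to the hinge axis, at the end of the other control box's lever, which is not to be moved. That box is otherwise like the air throttle; they stand side by side, either one on the left.

How it is judged:
By the outcome, as a careful person would: the job done as asked, in the order asked, and still so for the second after the job is handed in, with the robot touching nothing.
It also fails if it takes over 29 s, if anything falls off the work surface, if the arm or the gripper's body presses on something with over 40 N, if the wrist force passes 120 N, or if a joint passes its speed limit or range.

## Working session

There is one attempt and no reset: what is moved stays moved. The work goes in short steps, Python scripts to look and compute and a tool call to move; the robot and the scene stay as the last step left them, time stands still between calls to the robot, and variables do not carry over. Pictures are saved under pics/ and viewed, at most 10 in all, crops included, and the job is handed in when it is done.

Besides the shell and the picture viewer there is one more tool, called after "Request:" as name(argument=value, ...), one argument or row to a line, values as JSON. jog_arm: Moves the arm, as the interface text tells. Its arguments: {"type":"object","properties":{"motion":{"type":"array"},"squeeze":{"type":"number"}},"required":["motion"]}

```bash
ls; mkdir -p pics; python3 - <<'E'
from station import ctrl
import cv2
for n in("scene","top"):
    cv2.imwrite(f"pics/{n}0.png",ctrl.camera(n)[:,:,::-1]); m=ctrl.camera_model(n); print(n,m)
o=ctrl.get_obs();print(o['time_s'],o['ee_pos'],o['eef_rot'],o['force'],ctrl.pinch_z)
E
```

```text
pics
scene {'intrinsics': array([[456.76815371,   0.        , 253.84001731],
       [  0.        , 456.76815371, 182.84015128],
       [  0.        ,   0.        ,   1.        ]]), 'k1': -0.07618554302955559, 'rvec': array([ 1.86155017, -0.715186  ,  0.50173978]), 'tvec': array([-0.55159485,  0.1574596 ,  0.76800366])}
top {'intrinsics': array([[421.13862227,   0.        , 252.77320311],
       [  0.        , 421.13862227, 186.93712893],
       [  0.        ,   0.        ,   1.        ]]), 'k1': -0.06139640419478221, 'rvec': array([ 2.16065693, -2.12611533,  0.08982442]), 'tvec': array([-0.2474171 ,  0.493941  ,  0.92637532])}
0.1 [ 0.20638616 -0.50954963  0.20494636] [-3.14055013e+00 -8.37835897e-05  3.84804603e-01] [-0.91671843  0.71225765  0.10982703] 0.0188
```

View pics/scene0.png

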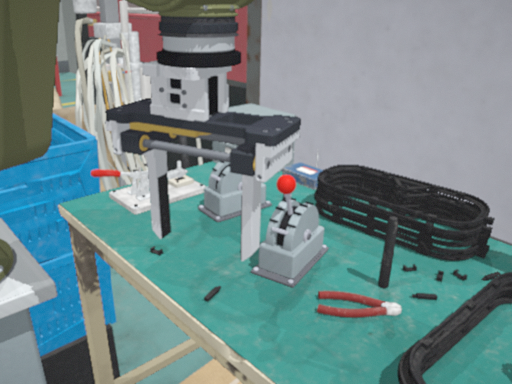

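View pics/top0.png

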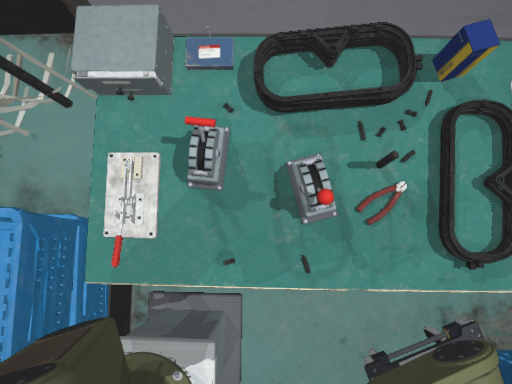

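The scene image shows the ball at about (286,184). In the top image the ball is at about (325,197), leaning towards the robot, with its box around (312,187). The cross-bar is at about (200,121). Next I'll triangulate the ball and zoom in on the box.

```bash
cat > h.py <<'E'
import numpy as np, cv2
from scipy.optimize import least_squares
from scipy.spatial.transform import Rotation as Ro
from station import ctrl
def proj(m,P):
    d=np.array([m['k1'],0,0,0,0.]); return cv2.projectPoints(np.array(P,float).reshape(-1,1,3),m['rvec'],m['tvec'],m['intrinsics'],np.array([m['k1'],0,0,0,0]))[0].reshape(-1,2)
def red(img,box):
    x0,y0,x1,y1=box; h=img[y0:y1,x0:x1].astype(int)
    k=((h[...,0]>110)&(h[...,1]<80)&(h[...,2]<80)).astype(np.uint8)
    n,l,s,c=cv2.connectedComponentsWithStats(k); i=1+np.argmax(s[1:,4]); return c[i]+[x0,y0],s[i]
def tri(obs): # [(model,uv)]
    f=lambda p:np.concatenate([proj(m,p)[0]-uv for m,uv in obs])
    r=least_squares(f,[.5,-.1,.1]); return r.x,r.fun
E
python3 - <<'E'
from h import *
a=cv2.imread('pics/scene0.png')[:,:,::-1];b=cv2.imread('pics/top0.png')[:,:,::-1]
ms,mt=ctrl.camera_model('scene'),ctrl.camera_model('top')
u,s=red(a,(265,165,310,205));v,t=red(b,(305,180,345,215));print(u,s,v,t,tri([(ms,u),(mt,v)]))
w=cv2.resize(b[140:235,275:350],None,fx=6,fy=6,interpolation=2);cv2.imwrite('pics/c1.png',w[:,:,::-1])
E
```

```text
[285.83858268 184.15748031] [ 12  11  18  18 254] [325.1        196.29047619] [ 12   9  17  16 210] (array([ 0.46479137, -0.38292754,  0.16411411]), array([ 0.25705296, -0.03372977, -0.211134  ,  0.22066299]))
```

View pics/c1.png

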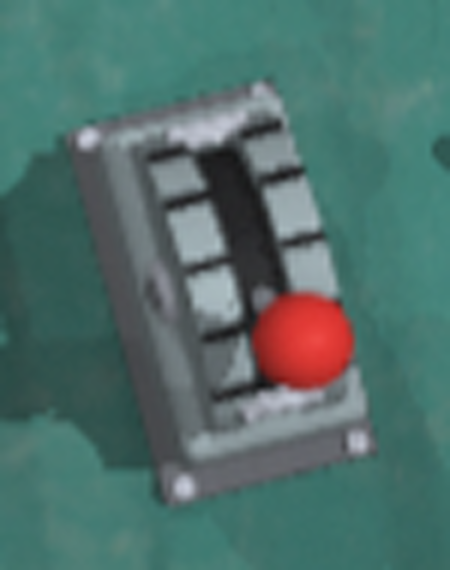

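The crop shows four base bolts at about (90,138), (262,92), (358,440) and (183,487), with the ball near the second rib on the robot's side. I'll fit the box pose and lever angle from these.

```bash
python3 - <<'E'
from h import *
ms,mt=ctrl.camera_model('scene'),ctrl.camera_model('top')
B=np.array([[90,138],[262,92],[358,440],[183,487]])/6+[275,140]-.4
def pts(p):
    x,y,yaw,th,a,b=p; c,s=np.cos(yaw),np.sin(yaw); R=np.array([[c,-s,0],[s,c,0],[0,0,1]]);t=np.array([x,y,0])
    L=np.array([[a,b,.01],[a,-b,.01],[-a,-b,.01],[-a,b,.01],[.11*np.sin(th),0,.06+.11*np.cos(th)],[.11*np.sin(np.radians(25)),0,.06+.11*np.cos(np.radians(25))]])
    return L@R.T+t
def f(p):
    P=pts(p); return np.concatenate([(proj(mt,P[:4])-B).ravel(),proj(mt,P[4])[0]-[325.1,196.3],proj(ms,P[4])[0]-[285.84,184.16]])
r=least_squares(f,[.5,-.35,0,-.4,.07,.04]);print(r.x.round(4),np.degrees(r.x[2:4]),r.fun.round(2));print(pts(r.x).round(4))
E
```

```text
[ 0.5    -0.3737  0.2658 -0.3369  0.0691  0.0343] [ 15.23057572 -19.30447012] [-0.18 -0.11 -0.08  0.23 -0.05  0.2  -0.12 -0.12 -0.08  0.15  0.44  0.16]
[[ 0.5577 -0.3224  0.01  ]
 [ 0.5757 -0.3886  0.01  ]
 [ 0.4424 -0.4249  0.01  ]
 [ 0.4244 -0.3587  0.01  ]
 [ 0.4649 -0.3832  0.1638]
 [ 0.5449 -0.3615  0.1597]]
```

Request:
jog_arm(
  motion=[
    [0,0,0,0,0,0.119,1],
    [0.04,-0.008,0,0,0,0,1],
    [0.04,-0.008,0,0,0,0,1],
    [0.04,-0.008,0,0,0,0,1],
    [0.04,-0.008,0,0,0,0,1],
  ],
)

```text
time_s: 0.6
ee_pos: [0.3536, -0.4359, 0.2052]
eef_rot: [-3.141, 0.0, 0.265]
force: [0.6, -0.6, -0.3]
grip_width: 0.0939
grip_force: 0.0
```

Request:
jog_arm(
  motion=[
    [0.04,-0.008,0,0,0,0,1],
    [0.04,-0.008,0,0,0,0,1],
    [0.02,-0.004,0,0,0,0,1],
    [0,0,0,0,0,0,1],
    [0,0,0,0,0,0,1],
  ],
)

```text
time_s: 1.1
ee_pos: [0.4434, -0.3912, 0.205]
eef_rot: [-3.141, 0.001, 0.266]
force: [-1.0, 0.2, -0.6]
grip_width: 0.0939
grip_force: 0.0
```

```bash
cat > look.py <<'E'
from h import *
import sys
g=np.array(eval(sys.argv[1]))
o=ctrl.get_obs();R=Ro.from_euler('xyz',o['eef_rot']).as_matrix()
print(o['time_s'],o['ee_pos'].round(4),o['eef_rot'].round(3),o['force'].round(2),o['grip_width'],o['grip_force'])
print('tool shift to put grasp point at goal',(R.T@(g-o['ee_pos'])-[0,0,ctrl.pinch_z]).round(4))
m=ctrl.camera_model('wrist');w=ctrl.camera('wrist');cv2.imwrite(f'pics/{sys.argv[2]}.png',w[:,:,::-1]);print('pred px',proj(m,g),'seen',red(w,(0,0,512,384)))
E
python3 look.py '[.4649,-.3832,.1638]' w1
```

```text
1.1 [ 0.4434 -0.3912  0.205 ] [-3.141e+00  1.000e-03  2.660e-01] [-1.01  0.24 -0.6 ] 0.0939462400194464 0.0
tool shift to put grasp point at goal [ 0.0229 -0.0021  0.0224]
pred px [[253.80943763 187.31758117]] seen (array([252.50927357, 184.33462133]), array([ 233,  165,   40,   40, 1294], dtype=int32))
```

View pics/w1.png

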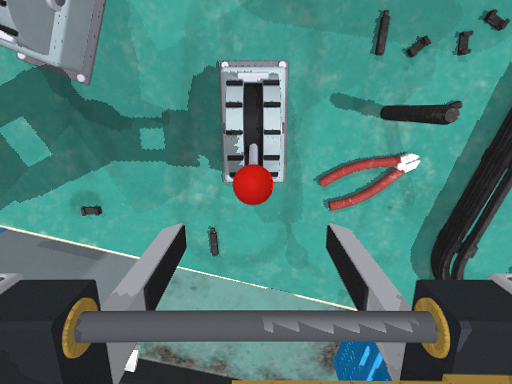

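The wrist view shows the ball at (252,184), about 3 px from the prediction, and the box is well aligned. I'll move over it, descend and grip.

Request:
jog_arm(
  motion=[
    [0.0245,-0.002,0,0,0,0,1],
    [0,0,0.0115,0,0,0,1],
    [0,0,0.011,0,0,0,1],
    [0,0,0,0,0,0,1],
    [0,0,0,0,0,0,0.2],
  ],
  squeeze=15,
)

```text
time_s: 1.65
ee_pos: [0.4659, -0.3833, 0.1827]
eef_rot: [-3.141, 0.0, 0.265]
force: [0.6, 0.4, 0.2]
grip_width: 0.0893
grip_force: 0.0
```

Request:
jog_arm(
  motion=[
    [0,0,0,0,0,0,-1],
    [0,0,0,0,0,0,-1],
    [0,0,0,0,0,0,-1],
    [0,0,0,0,0,0,-1],
    [0,0,0,0,0,0,-1],
  ],
  squeeze=15,
)

```text
time_s: 2.15
ee_pos: [0.4668, -0.3829, 0.183]
eef_rot: [3.142, -0.0, 0.266]
force: [-0.3, 0.5, -0.9]
grip_width: 0.0498
grip_force: 0.0
```

```bash
python3 look.py '[.4649,-.3832,.1638]' w2
```

```text
2.15 [ 0.4668 -0.3829  0.183 ] [ 3.142 -0.     0.266] [-0.34  0.52 -0.87] 0.049773379054367066 0.0
tool shift to put grasp point at goal [-0.0019 -0.0002  0.0004]
pred px [[256.22861967 227.88289105]] seen (array([254.91711957, 225.0013587 ]), array([ 234,  204,   43,   43, 1472], dtype=int32))
```

The script has a sign error on the pinch offset: the TCP has to go 37.6 mm further down. I'll open the fingers, descend and close again.

```bash
sed -i "s/-\[0,0,ctrl.pinch_z\]/+[0,0,ctrl.pinch_z]/" look.py
```

Request:
jog_arm(
  motion=[
    [0,0,0,0,0,0,0.5],
    [0,0,0,0,0,0,0.5],
    [0,0,0.0125,0,0,0,0.5],
    [0,0,0.0125,0,0,0,0.5],
    [0,0,0.0125,0,0,0,0.5],
  ],
)

```text
time_s: 2.7
ee_pos: [0.4665, -0.3827, 0.1437]
eef_rot: [-3.141, 0.001, 0.266]
force: [-0.1, -0.1, 0.0]
grip_width: 0.0707
grip_force: 0.0
```

Request:
jog_arm(
  motion=[
    [0,0,0,0,0,0,-1],
    [0,0,0,0,0,0,-1],
    [0,0,0,0,0,0,-1],
    [0,0,0,0,0,0,-1],
    [0,0,0,0,0,0,-1],
  ],
  squeeze=15,
)

```text
time_s: 3.2
ee_pos: [0.4669, -0.383, 0.1458]
eef_rot: [3.141, -0.0, 0.266]
force: [0.3, 0.7, 0.8]
grip_width: 0.0339
grip_force: 0.0
```

Request:
jog_arm(
  motion=[
    [0,0,0,0,0,0,-1],
    [0,0,0,0,0,0,-1],
    [0,0,0,0,0,0,-1],
  ],
)

```text
time_s: 3.5
ee_pos: [0.4667, -0.3825, 0.1458]
eef_rot: [-3.141, -0.0, 0.266]
force: [-3.4, 4.0, 3.4]
grip_width: 0.031
grip_force: 15.0
```

```bash
python3 look.py '[.4649,-.3832,.1638]' w3
```

```text
3.5 [ 0.4667 -0.3825  0.1458] [-3.141 -0.     0.266] [-3.36  3.99  3.38] 0.031024531095896524 15.000374615192413
tool shift to put grasp point at goal [-0.002   0.0001  0.0008]
pred px [[257.00871158 252.21471867]] seen (array([255.34362045, 249.04744357]), array([ 230,  223,   52,   53, 2171], dtype=int32))
```

The ball is gripped at 31 mm. Next I'll follow the arc to +25°.

Request:
jog_arm(
  motion=[
    [0.01,0,-0.0028,0,0,0,-1],
    [0.01,0,-0.0018,0,0,0,-1],
    [0.01,0,-0.0009,0,0,0,-1],
    [0.01,0,0,0,0,0,-1],
    [0.01,0,0.001,0,0,0,-1],
  ],
)

```text
time_s: 4.05
ee_pos: [0.5153, -0.369, 0.1505]
eef_rot: [-3.14, 0.0, 0.266]
force: [-3.9, 7.3, 4.7]
grip_width: 0.0312
grip_force: 15.0
```

Request:
jog_arm(
  motion=[
    [0.01,0,0.0019,0,0,0,-1],
    [0.01,0,0.0029,0,0,0,-1],
    [0.011,0,0.0044,0,0,0,-1],
    [0,0,0,0,0,0,-1],
    [0,0,0,0,0,0,-1],
  ],
)

```text
time_s: 4.55
ee_pos: [0.5458, -0.3605, 0.1412]
eef_rot: [-3.141, -0.001, 0.267]
force: [1.7, 8.4, 5.4]
grip_width: 0.0309
grip_force: 15.0
```

```bash
python3 look.py '[.5449,-.3615,.1597]' w4; python3 - <<'E'
from h import *
a=ctrl.camera('scene');b=ctrl.camera('top')
w=np.hstack([cv2.resize(a[150:300,230:360],None,fx=4,fy=4)[:560],]);cv2.imwrite('pics/c2.png',w[:,:,::-1])
E
```

```text
4.55 [ 0.5458 -0.3605  0.1412] [-3.141e+00 -1.000e-03  2.670e-01] [1.67 8.44 5.42] 0.030856036749512546 15.00039741396904
tool shift to put grasp point at goal [-0.0012  0.0007  0.0003]
pred px [[257.9512331  251.41790717]] seen (array([255.2899729, 255.2601626]), array([ 230,  229,   52,   54, 2214], dtype=int32))
```

View pics/w4.png

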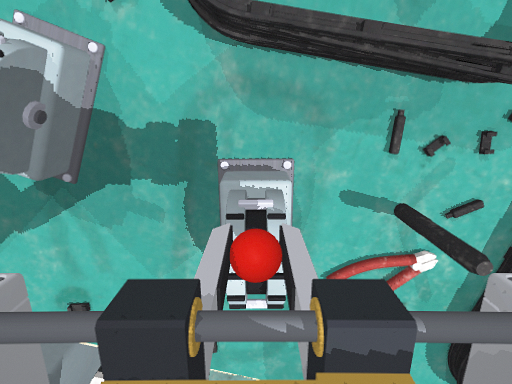

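The wrist view shows the ball at (255,255), held just about over the fourth rib. I'll release it, rise straight up and measure.

Request:
jog_arm(
  motion=[
    [0,0,0,0,0,0,0.5],
    [0,0,0,0,0,0,0.5],
    [0,0,0,0,0,0,0.5],
    [0,0,0,0,0,0,0.5],
    [0,0,0,0,0,0,0.5],
  ],
)

```text
time_s: 5.2
ee_pos: [0.5449, -0.3618, 0.1407]
eef_rot: [3.142, 0.0, 0.266]
force: [-0.4, -0.1, -0.1]
grip_width: 0.0675
grip_force: 0.0
```

Request:
jog_arm(
  motion=[
    [0,0,-0.02,0,0,0,0.5],
    [0,0,-0.03,0,0,0,0.5],
    [0,0,-0.02,0,0,0,0.5],
    [-0.03,0,0,0,0,0,0.5],
    [-0.03,0,0,0,0,0,0.5],
  ],
)

```text
time_s: 5.7
ee_pos: [0.4866, -0.3774, 0.2111]
eef_rot: [3.141, -0.0, 0.267]
force: [-0.1, -0.5, -0.5]
grip_width: 0.0708
grip_force: 0.0
```

Request:
jog_arm(
  motion=[
    [-0.03,0,0,0,0,0,0.5],
    [-0.03,0,0,0,0,0,0.5],
    [0,0,0,0,0,0,0.5],
    [0,0,0,0,0,0,0.5],
  ],
)

```text
time_s: 6.1
ee_pos: [0.4291, -0.3934, 0.2111]
eef_rot: [3.141, -0.0, 0.265]
force: [-0.4, 0.3, 0.1]
grip_width: 0.0703
grip_force: 0.0
```

```bash
python3 look.py '[.5449,-.3615,.1597]' w5; python3 - <<'E'
from h import *
for n in('scene','top'): cv2.imwrite(f'pics/{n}5.png',ctrl.camera(n)[:,:,::-1])
a=cv2.imread('pics/scene5.png')[150:290,230:360];b=cv2.imread('pics/top5.png')[130:270,260:390];c=cv2.imread('pics/w5.png')
cv2.imwrite('pics/c5.png',np.hstack([cv2.resize(a,(372,400)),cv2.resize(c[:,100:410],(372,461))[:400]]))
for n,bx in(('scene',(260,160,330,230)),('top',(290,130,350,220))): print(n,red(cv2.imread(f'pics/{n}5.png')[:,:,::-1],bx),proj(ctrl.camera_model(n),[.5449,-.3615,.1597]))
E
```

```text
6.1 [ 0.4291 -0.3934  0.2111] [ 3.141 -0.     0.265] [-0.39  0.25  0.15] 0.07025947158478492 0.0
tool shift to put grasp point at goal [ 0.1201 -0.0005  0.0703]
pred px [[255.62418304  52.58899478]] seen (array([253.51222352,  54.30849825]), array([ 232,   30,   44,   49, 1718], dtype=int32))
scene (array([306.90721649, 171.61340206]), array([ 39,   4,  17,  16, 194], dtype=int32)) [[308.45324254 171.68142839]]
top (array([313.88265306, 157.41326531]), array([ 16,  20,  16,  16, 196], dtype=int32)) [[313.45216002 155.64433141]]
```

View pics/c5.png

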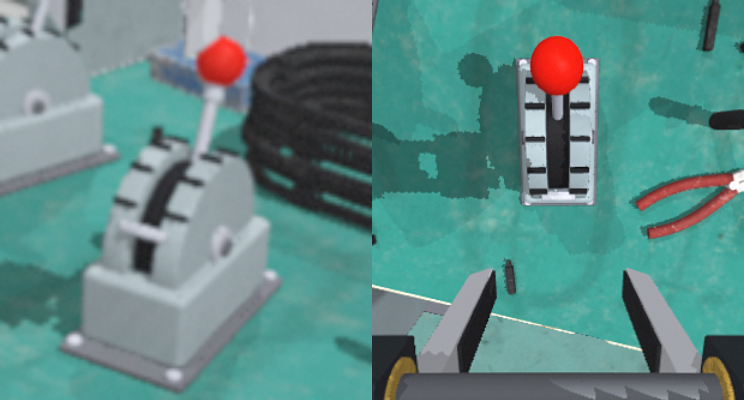

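The ball now sits a few mm short of the target: its top-image row is 157.4 against a predicted 155.6. I'll refine using the ribs in a zoomed wrist picture.

```bash
python3 - <<'E'
import cv2
c=cv2.imread('pics/w5.png')[25:175,190:320];cv2.imwrite('pics/c6.png',cv2.resize(c,None,fx=4,fy=4,interpolation=2))
E
```

```text
(no output)
```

View pics/c6.png

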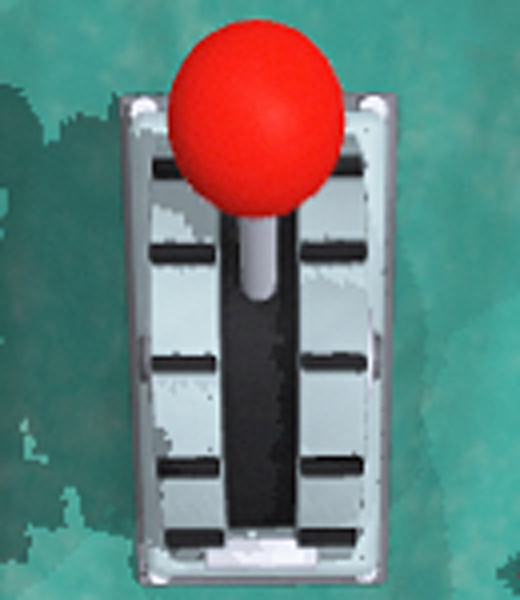

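The zoomed view shows ribs at rows 168, 253, 362, 467 and 538, bolts at (143,106), (374,106), (370,572) and (160,574), and the ball centred at (256,118). I'll fit all of these jointly.

```bash
python3 - <<'E'
from h import *
mw,ms,mt=[ctrl.camera_model(n) for n in('wrist','scene','top')]
z=lambda q:np.array(q,float)/4+[190,25]-.4
ribs=z([[152,168],[150,253],[151,362],[157,467],[165,538],[364,165],[367,251],[368,361],[363,466],[356,537]]);bolts=z([[143,106],[374,106],[370,572],[160,574]])
BT=np.array([[90,138],[262,92],[358,440],[183,487]])/6+[275,140]-.4
rad=np.radians
def ball(t): return [.11*np.sin(t),0,.06+.11*np.cos(t)]
def f(p,ws=1,scale=1):
    x,y,yaw,t0,t1,a,b,rb,rr=p[:9]; ow=p[9:12]
    R=Ro.from_euler('z',yaw).as_matrix(); W=lambda L:np.array(L)@R.T+[x,y,0]
    bo=W([[a,b,.01],[a,-b,.01],[-a,-b,.01],[-a,b,.01]])
    ri=W([[rr*np.sin(t),s*rb,.06+rr*np.cos(t)] for s in(1,-1) for t in rad([50,25,0,-25,-50])])
    r=[(proj(mt,bo)-BT).ravel(),(proj(mt,W([ball(t0),ball(t1)]))-[[325.1,196.3],[313.88,157.41]]).ravel(),(proj(ms,W([ball(t0),ball(t1)]))-[[285.84,184.16],[306.91,171.61]]).ravel(),
     ws*(proj(mw,bo+ow)-bolts).ravel()/1.5,ws*(proj(mw,ri+ow)-ribs).ravel()/1.5,ws*(proj(mw,W([ball(t1)])+ow)-[254,54.4]).ravel(),ow/.002,[(rr-.056)/.001]]
    return np.concatenate(r)
p0=[.5,-.3737,.2658,-.33,.43,.069,.034,.025,.056,0,0,0]
for ws in(0,1):
    r=least_squares(f,p0,kwargs=dict(ws=ws)); C=np.linalg.pinv(r.jac.T@r.jac)
    print(ws,r.x.round(4),'deg',np.degrees(r.x[3:5]),'sd',np.degrees(np.sqrt(C[4,4])));
print(r.fun.round(1))
E
```

```text
0 [ 0.4999 -0.3735  0.2682 -0.3362  0.3954  0.0691  0.0343  0.025   0.056
  0.      0.      0.    ] deg [-19.26057049  22.65284245] sd 1.2445625686922623
1 [ 5.004e-01 -3.732e-01  2.722e-01 -3.404e-01  3.981e-01  6.960e-02
  3.430e-02  2.430e-02  5.610e-02  2.200e-03  1.800e-03  5.000e-04] deg [-19.50491937  22.811691  ] sd 0.4577164400305522
[-0.6 -0.3 -0.6 -0.2 -0.   0.1 -0.1 -0.  -0.2  0.1 -0.2 -0.2  0.4  0.2
  0.4 -0.3 -0.   0.4  0.3  0.1 -0.6 -0.  -0.2 -0.1  0.2 -0.1  0.1 -0.1
  0.1  0.2  0.1  0.   0.  -0.1  0.   0.2  0.1  0.  -0.   0.1  0.2 -0.
  0.3 -0.1 -0.2  0.1  1.1  0.9  0.2  0.1]
```

The lever stands at 22.8°, so it needs about 2.2° more, or roughly 4 mm. I'll regrip and nudge it.

Request:
jog_arm(
  motion=[
    [0.04,0,0,0,0,0,0.5],
    [0.04,0,0,0,0,0,0.5],
    [0.038,0,0,0,0,0,0.5],
    [0,0,0,0,0,0,0.5],
    [0,0,0.02,0,0,0,0.5],
  ],
)

```text
time_s: 6.75
ee_pos: [0.5449, -0.3618, 0.1921]
eef_rot: [3.139, -0.002, 0.268]
force: [0.3, -0.9, -0.2]
grip_width: 0.0702
grip_force: 0.0
```

Request:
jog_arm(
  motion=[
    [0,0,0.03,0,0,0,0.5],
    [0,0,0.02,0,0,0,0.5],
    [0,0,0,0,0,0,0.2],
    [0,0,0,0,0,0,-1],
    [0,0,0,0,0,0,-1],
  ],
)

```text
time_s: 7.25
ee_pos: [0.5435, -0.3625, 0.1424]
eef_rot: [3.14, -0.001, 0.266]
force: [0.1, -0.6, 0.3]
grip_width: 0.05
grip_force: 0.0
```

Request:
jog_arm(
  motion=[
    [0,0,0,0,0,0,-1],
    [0,0,0,0,0,0,-1],
    [0,0,0,0,0,0,-1],
    [0,0,0,0,0,0,-1],
    [0,0,0,0,0,0,-1],
  ],
)

```text
time_s: 7.75
ee_pos: [0.5432, -0.3612, 0.1414]
eef_rot: [-3.14, -0.001, 0.266]
force: [-2.0, 8.2, 4.1]
grip_width: 0.0308
grip_force: 15.0
```

Request:
jog_arm(
  motion=[
    [0.0025,-0.001,0.001,0,0,0,-1],
    [0.002,0,0.001,0,0,0,-1],
    [0,0,0,0,0,0,-1],
    [0,0,0,0,0,0,-1],
    [0,0,0,0,0,0,-1],
  ],
)

```text
time_s: 8.25
ee_pos: [0.5476, -0.3598, 0.1393]
eef_rot: [3.141, -0.001, 0.266]
force: [3.6, 3.6, 5.3]
grip_width: 0.0313
grip_force: 15.0
```

Request:
jog_arm(
  motion=[
    [0,0,0,0,0,0,0.5],
    [0,0,0,0,0,0,0.5],
    [0,0,0,0,0,0,0.5],
    [0,0,0,0,0,0,0.5],
    [0,0,0,0,0,0,0.5],
  ],
)

```text
time_s: 8.75
ee_pos: [0.547, -0.3601, 0.1386]
eef_rot: [-3.142, 0.0, 0.266]
force: [0.1, -0.9, 0.2]
grip_width: 0.0675
grip_force: 0.0
```

Request:
jog_arm(
  motion=[
    [0,0,-0.02,0,0,0,0.5],
    [0,0,-0.03,0,0,0,0.5],
    [0,0,-0.02,0,0,0,0.5],
    [-0.04,0,0,0,0,0,0.5],
    [-0.04,0,0,0,0,0,0.5],
  ],
)

```text
time_s: 9.25
ee_pos: [0.4693, -0.381, 0.2089]
eef_rot: [3.141, -0.0, 0.267]
force: [0.1, -0.3, 0.1]
grip_width: 0.0708
grip_force: 0.0
```

Request:
jog_arm(
  motion=[
    [-0.042,0.001,0,0,0,0,0.5],
    [0,0,0,0,0,0,0.5],
    [0,0,0,0,0,0,0.5],
  ],
)

```text
time_s: 9.55
ee_pos: [0.4294, -0.3934, 0.2092]
eef_rot: [3.141, -0.0, 0.264]
force: [0.6, 0.3, -0.6]
grip_width: 0.0707
grip_force: 0.0
```

```bash
python3 look.py '[.5449,-.3615,.1597]' w7; python3 - <<'E'
from h import *
P={'x':.5004,'y':-.3732,'yaw':.2722}
R=Ro.from_euler('z',.2722).as_matrix();b=lambda t:np.array([.11*np.sin(t),0,.06+.11*np.cos(t)])@R.T+[.5004,-.3732,0]
ob=[]
for n,bx in(('scene',(260,160,330,230)),('top',(290,130,350,220))):
    im=ctrl.camera(n);cv2.imwrite(f'pics/{n}7.png',im[:,:,::-1]);u=red(im,bx)[0];m=ctrl.camera_model(n);ob.append((m,u));print(n,u)
r=least_squares(lambda t:np.concatenate([proj(m,b(t[0]))[0]-u for m,u in ob]),[.4]);print(np.degrees(r.x),r.fun)
c=cv2.imread('pics/w7.png')[25:175,190:320];d=cv2.imread('pics/w5.png')[25:175,190:320]
cv2.imwrite('pics/c7.png',cv2.resize(np.hstack([c]),None,fx=4,fy=4,interpolation=2))
E
```

```text
9.55 [ 0.4294 -0.3934  0.2092] [ 3.141 -0.     0.264] [ 0.62  0.26 -0.56] 0.07066781364127381 0.0
tool shift to put grasp point at goal [ 0.1198 -0.0007  0.0683]
pred px [[255.49087218  52.61993743]] seen (array([253.33621186,  47.24352332]), array([ 232,   23,   44,   50, 1737], dtype=int32))
scene [307.85185185 171.93121693]
top [313.11616162 155.31313131]
[25.04197261] [ 0.37918647 -0.39978897 -0.0867973   0.15494206]
```

View pics/c7.png

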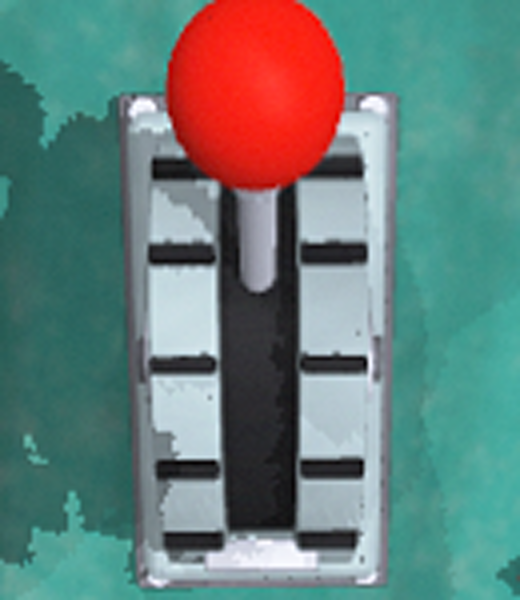

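The scene and top cameras give 25.0°, and the wrist view agrees, with the ball at (253,47) and the ribs unchanged. The gripper is clear, so I'm handing in.

```bash
python3 -c "
from station import ctrl
print(ctrl.hand_in())"
```

```text
the job is handed in; nothing more can be done
None
```

I set the air throttle lever to the fourth rib (three quarters open; measured lean about 25° away from the robot), didn't touch the other lever, and handed the job in at about 9.7 s with the gripper clear.

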